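Pry the spring clip off the pivot pin with the hooked pick

TASK

Take the hooked pick from its cradle, hook it into the pull loop of the steel spring clip and pull the clip out of its groove on the pin, leaving the clip lying flat on the acrylic plate beside the pin. Use only the pick on the clip, touch the acrylic and the pin only lightly with it (under 8 N) and do not strain the clip (under 25 N). Then lay the pick back in its cradle, hook down as it was, and let go; leave the other things on the bench alone.

Things in the scene. Friction and masses are not known exactly. Their poses are not given: they have to be found in the camera images.
- jig: jig fixed to the bench: plywood block 150 x 150 mm, 45 mm high, with a clear acrylic router sub-base 130 x 130 x 8 mm on top (acrylic top 53 mm above the bench). In its centre stands a steel pin: groove (neck 12 mm across, 6 mm high) directly above the acrylic, above it a head 16 mm across that ends 18 mm above the acrylic. Origin: centre of the block's underside, z up.
- pin (a point): the point where the pin's axis meets the top of the acrylic plate
- clip: loose sprung steel retaining clip, 4 mm thick, 29 mm long, 24 mm wide, 26 g, lying flat on the acrylic in the pin's groove under the head. Origin: its underside on the axis of the pin it clasps; x points along the acrylic from the pin to its pull loop (roughly to the robot), z up. Two sprung jaws clasp the pin's neck and open towards -x; they give way at a pull of about 7 to 12 N along +x, after about 5 mm of travel, and then push the clip on. The clip may turn on the pin.
- loop (a point): centre of the clip's pull loop, at the height of the clip's top face, 13.25 mm from the clip's origin along its x. The loop is a rectangular window right through the clip, 9.5 mm long along x (8.5 to 18 mm from the origin; the pin's head ends at 8 mm) and 18 mm wide; its outer bar is 3 mm thick (18 to 21 mm).
- pick: loose hooked pick, about 90 g, lying level in the cradle, hook down. Origin: centre of the wooden handle, 100 mm long (x), 16 mm wide (y), 20 mm high (z); centre of mass close to it. x points to the hook: a 6 mm round shank runs from the handle's middle to an eye at x = 95 mm
- eye (a point): centre of the pick's eye (11 mm across, 12 mm high), at (95, 0, 0) mm in the pick's frame. A straight 4 mm round steel prong is clamped upright in it, its flat lower end being the working tip. How far the tip reaches below this point was set by hand and is not reported: anything from 26 to 38 mm, fixed during the job
- rest: wooden pick rest fixed to the bench, base 150 x 50 x 8 mm, with two notched uprights at x = -42 and +42 mm, each 12 mm thick and 44 mm wide; the handle lies on the notch floors 45 mm above the bench between lips 24 mm apart and 10 mm high. Free room of 72 mm between the uprights for the fingers. Origin: centre of its underside; x along the pick, towards its hook.
- cradle (a point): where the pick's origin lies when it rests in the cradle, 55 mm above the bench on the rest's axis
- router: bystander: upright compact router, 90 mm across, 200 mm high, 1.5 kg
- wrench: bystander: flat steel collet wrench, 140 mm long, 38 mm wide, 5 mm thick
- pad: bystander: hard silicone sanding pad, 110 x 65 x 22 mm
- mug: bystander: white ceramic mug 80 mm across and 95 mm high, with pencils up to 170 mm high
There are look-alikes about, which are no part of the job. What is shaped like the rest but red is not meant. What is shaped like the pick but pink is not meant.

How it is judged:
By the outcome, as a careful person would: the job done as asked, in the order asked, and still so for the second after the job is handed in, with the robot touching nothing.
It also fails if it takes over 64 s, if anything falls off the work surface, if the arm or the gripper's body presses on something with over 40 N, if the wrist force passes 120 N, or if a joint passes its speed limit or range.

ROBOT

A 6-joint arm with a two-finger parallel gripper is mounted at the origin on the work surface. World frame = base frame: x ahead of the robot, y to its left, z up, the work surface at z = 0. Lengths are in mm, angles in degrees, forces in N, time in s.
With the tool pointing down it reaches from about 275 to 850 mm from the base axis. Payload 5.2 kg.
Tool frame: the origin (TCP) lies at the centre of the arm's flange, where the gripper is bolted on; the fingertips stand 173 mm ahead of it and the grasp point (between the pads) lies 155 mm ahead of it; z points along the fingers, x is the direction in which the jaws open and shut, and the axes are right-handed (so a half turn about z gives the same grasp; the last joint's range is limited). The gripper opens to 85 mm and grips with 20 to 120 N. Pads are 22 mm wide; open, the fingers measure 114 mm over their backs; the gripper's body (76 mm by 85 mm) begins 54 mm behind the grasp point. The pads swing forward as they close: fully open they stand 13 mm farther back than shut.
Start: joints at [52.666, 14.817, 87.949, -0, 77.235, -11.62], TCP at [238.617, 495.548, 404.71] pointing down, gripper open.
Joint ranges: [-179.93, 179.93], [-52.35, 119.4], [10.71, 147.94], [-69.91, 249.91], [12.55, 155.21], [-178.61, 178.61]. Speed limits (degrees/s): [147.25, 147.25, 180, 180, 180, 180].

INTERFACE

Orientations are given as a 3x3 rotation matrix whose columns are the frame's x, y, z axes.
In Python, from bench import robot gives the robot as it stands.
- The arm moves only by the shell command python3 -m creep 'ROWS' [FORCE]. ROWS is JSON, a list of rows, each a list of 3 entries, a list of its own where there are three numbers: the finger opening in mm, from 0 to 85.4, then the shift along the tool's x, y, z in mm, then the turn, a rotation vector about the tool's x, y, z in rad. In form: [[gripper, [x, y, z], [wx, wy, wz]], ...]. A call has 1 to 12 rows; each row is the pose to reach, as a shift and turn from the pose commanded when the call began, along the tool's axes at that moment; what a row does not reach only later rows make up. A row lasts 1/12 s, in which the tool goes at most 41.7 mm and 7.16 degrees, less where a joint would pass 70% of its speed; a pose out of reach is approached as far as the arm can. A call with a gripper value outside its range is refused whole. The fingers move at their own pace and stop on an object; FORCE is the grip in N (left out, the last holds). Time passes only in rows, so rows that repeat a pose let the fingers close. It gives the time, the measured TCP pose, the force and the opening at its end, in the units of the state.
- robot.read_state(): the state, without advancing time (a new reading comes with each control period).
- robot.capture(name): name is "scene" or "top" or "wrist"; returns a dict with "color" (400x640x3 uint8, red, green, blue), "fx", "fy", "cx", "cy" (pixels), "position" and "attitude" of the camera in the world; the wrist camera has in their place "tool_from_camera" (4x4, takes a point from camera to tool coordinates, whose origin is the TCP and whose axes are the tool frame's). Camera axes: x right, y down, z forward; pixel columns grow to the right and rows downward; lengths in mm; the calibration is good to about 2 mm. A picture is of the moment at which its call begins: read the wrist's pose just before it. There is no depth.
- robot.sign_off(): hands the job in, once; it reports no verdict.
Trained networks look in a picture, given as the dict that the camera call returned (one of the last four; its "shot" number tells which), for a name from the list of things; names that differ only in an ending like _2 or _b are one class to them, and where a whole thing is asked for, a point or a joint stands for the part that bears it (a point fixed in the world has none). Each returns a list of dicts, best first, with "conf" (0 to 1); they miss things now and then, are a little off and sometimes report something else, mostly with a low value. They report only what shows in the picture. A call takes as long as a camera call. They do not tell look-alikes from the thing itself.
- robot.look_for(picture, label): "at" ([x, y, z] in mm, in the coordinates of the camera as it stood for that picture, good to about 4 mm: the middle of the surface that is visible of it).
The state is a dict: "t": time; "qpos": joint angles; "dq": joint speeds; "joint_efforts": joint torques, N m; "tcp_pos": TCP position; "tcp_rot": TCP orientation; "force": force on the tool from outside, world axes, zero at the start; "wrist_torque": the same for the moment, N m; "gripper_width": finger opening in mm.
Only numpy, scipy, OpenCV 4.12 (cv2) and the standard library are available. Lean on these libraries where they do the work, as an engineer would, in place of code of your own. Each camera call takes 0.05 s, during which the arm holds its last target.

## Working session

There is one attempt and no reset: what is moved stays moved. The work goes in short steps, Python scripts to look and compute and a shell command to move; the robot and the scene stay as the last step left them, time stands still between calls to the robot, and variables do not carry over. Pictures are saved under pics/ and viewed, and the job is handed in when it is done.

```bash
ls; mkdir -p pics; cat > h.py <<'E'
import numpy as np, cv2, json
from bench import robot
def save(p,name): cv2.imwrite('pics/'+name+'.png', cv2.cvtColor(p['color'],cv2.COLOR_RGB2BGR))
def cam(p,st=None):
    if 'tool_from_camera' in p:
        T=np.array(p['tool_from_camera']); R=np.array(st['tcp_rot']); t=np.array(st['tcp_pos'])
        return R@T[:3,:3], R@T[:3,3]+t
    return np.array(p['attitude']), np.array(p['position'])
def ray(p,uv,z,st=None):
    R,t=cam(p,st)
    d=R@np.array([(uv[0]-p['cx'])/p['fx'],(uv[1]-p['cy'])/p['fy'],1.])
    return t+d*(z-t[2])/d[2]
def proj(p,X,st=None):
    R,t=cam(p,st); c=R.T@(np.array(X)-t)
    return c[0]/c[2]*p['fx']+p['cx'], c[1]/c[2]*p['fy']+p['cy']
E
python3 - <<'E'
from h import *
st=robot.read_state(); print({k:np.round(v,3).tolist() for k,v in st.items()})
for n in ['scene','top','wrist']:
    p=robot.capture(n); save(p,n+'0'); print(n,{k:np.round(v,3).tolist() for k,v in p.items() if k!='color'})
    R,t=cam(p,st)
    for l in ['jig','clip','loop','pick','eye','rest','pin','router','wrench','pad','mug']:
        try:
            print(l,[(round(d['conf'],2),np.round(R@np.array(d['at'])+t).tolist()) for d in robot.look_for(p,l)][:3])
        except Exception as e: print(l,e)
E
```

```text
pics
{'t': 0.0, 'qpos': [52.666, 14.857, 88.011, -0.001, 77.236, -11.62], 'dq': [-0.067, -0.036, -0.106, 0.036, 0.075, -0.045], 'joint_efforts': [-0.002, -44.604, -29.057, -0.0, 0.012, -0.0], 'tcp_pos': [238.481, 495.353, 403.896], 'tcp_rot': [[0.434, 0.901, -0.001], [0.901, -0.434, -0.001], [-0.002, -0.0, -1.0]], 'force': [-0.178, 0.792, 0.189], 'wrist_torque': [-0.03, -0.037, 0.025], 'gripper_width': 85.393}
scene {'fx': 363.179, 'fy': 363.179, 'cx': 324.704, 'cy': 193.554, 'position': [1323.296, 478.067, 696.042], 'attitude': [[-0.508, 0.507, -0.696], [0.861, 0.287, -0.419], [-0.013, -0.813, -0.582]], 'shot': 1}
jig [(0.82, [617.0, -43.0, 51.0])]
clip []
loop []
pick [(0.61, [720.0, 160.0, 17.0]), (0.58, [556.0, 243.0, 63.0]), (0.48, [569.0, 240.0, 12.0])]
eye [(0.85, [723.0, 159.0, 17.0]), (0.61, [559.0, 243.0, 65.0])]
rest [(0.81, [570.0, 239.0, 14.0]), (0.77, [368.0, 265.0, 17.0])]
pin [(0.81, [613.0, -40.0, 52.0])]
router [(0.84, [475.0, 456.0, 108.0])]
wrench [(0.67, [538.0, -258.0, 7.0]), (0.43, [644.0, -449.0, 70.0])]
pad [(0.95, [835.0, 26.0, 22.0])]
mug [(0.8, [644.0, -44
[... 356 characters left out ...]
.0])]
eye [(0.59, [700.0, 148.0, 10.0]), (0.52, [539.0, 229.0, 65.0]), (0.33, [519.0, 224.0, 9.0])]
rest [(0.94, [335.0, 261.0, 10.0]), (0.89, [518.0, 226.0, 12.0])]
pin [(0.61, [578.0, -68.0, 52.0])]
router [(0.84, [440.0, 426.0, 154.0])]
wrench [(0.82, [531.0, -260.0, 4.0])]
pad [(0.83, [824.0, 16.0, 23.0])]
mug [(0.73, [629.0, -465.0, 67.0])]
wrist {'fx': 307.724, 'fy': 307.724, 'cx': 319.918, 'cy': 198.99, 'tool_from_camera': [[1.0, -0.001, -0.0, 0.407], [0.001, 0.961, 0.276, -71.006], [0.0, -0.276, 0.961, 30.373], [0.0, 0.0, 0.0, 1.0]], 'shot': 3}
jig []
clip []
loop []
pick []
eye []
rest [(0.58, [359.0, 291.0, 7.0])]
pin []
router [(0.86, [408.0, 468.0, 49.0])]
wrench []
pad []
mug []
```

View pics/scene0.png

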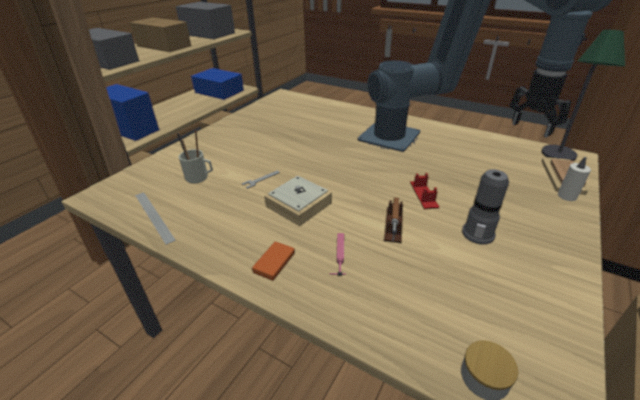

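View pics/top0.png

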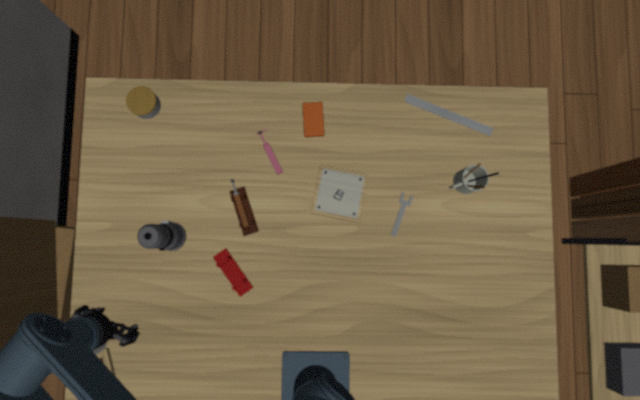

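View pics/wrist0.png

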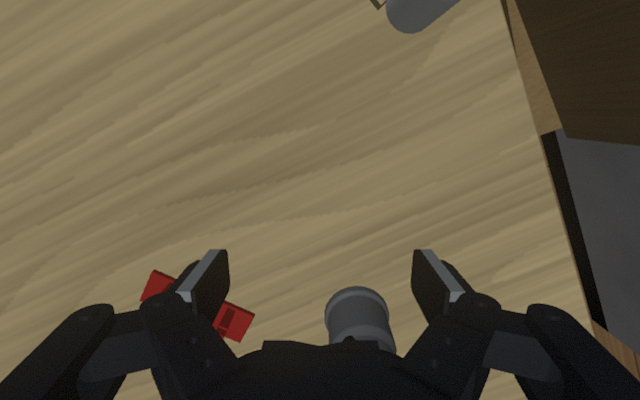

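```bash
python3 - <<'E'
from h import *
for n in ['scene','top']:
    p=robot.capture(n); st=robot.read_state()
    print(n,proj(p,[0,0,0]),'grasp',proj(p,np.array(st['tcp_pos'])+155*np.array(st['tcp_rot'])[:,2]),'flange',proj(p,st['tcp_pos']))
    im=p['color']
    if n=='top': c=im[300:400,60:380]; s=2.4
    else: c=im[60:180,350:600]; s=3
    cv2.imwrite(f'pics/c_{n}.png',cv2.cvtColor(cv2.resize(c,None,fx=s,fy=s,interpolation=2),cv2.COLOR_RGB2BGR))
E
```

```text
scene (np.float64(388.728828000926), np.float64(135.87141070755888)) grasp (np.float64(530.6940087428654), np.float64(127.8031299889946)) flange (np.float64(550.1495884040154), np.float64(71.47696313719888))
top (np.float64(314.59609536610526), np.float64(384.9676475781371)) grasp (np.float64(117.43282187243258), np.float64(318.88500061564)) flange (np.float64(84.41517914680566), np.float64(333.1852800352085))
```

View pics/c_scene.png

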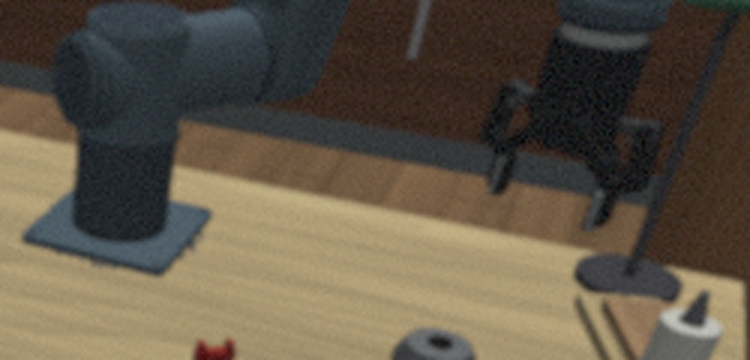

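View pics/c_top.png

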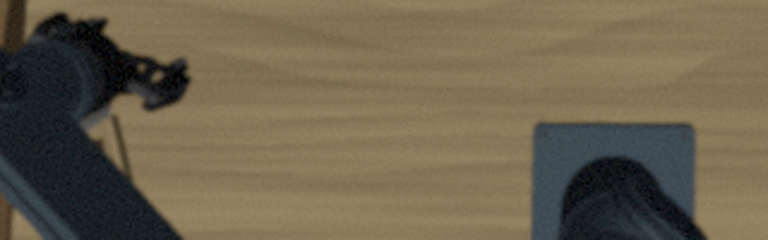

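```bash
python3 -m creep '[[85,[-94,396,0],[0,0,1.2]],[85,[-94,396,0],[0,0,1.2]],[85,[-94,396,0],[0,0,1.2]],[85,[-94,396,0],[0,0,1.2]],[85,[-94,396,0],[0,0,1.2]],[85,[-94,396,0],[0,0,1.2]],[85,[-94,396,0],[0,0,1.2]],[85,[-94,396,0],[0,0,1.2]],[85,[-94,396,0],[0,0,1.2]],[85,[-94,396,0],[0,0,1.2]],[85,[-94,396,0],[0,0,1.2]],[85,[-94,396,0],[0,0,1.2]]]'
```

```text
t: 2.9
tcp_pos: [556.0, 237.4, 404.1]
tcp_rot: [[0.997, -0.081, -0.001], [-0.081, -0.997, -0.0], [-0.001, 0.0, -1.0]]
force: [-0.8, 1.0, -0.2]
gripper_width: 85.0
```

```bash
python3 -m creep '[[85,[0,0,0],[0,0,1.21]],[85,[0,0,0],[0,0,1.21]],[85,[0,0,0],[0,0,1.21]],[85,[0,0,0],[0,0,1.21]],[85,[0,0,0],[0,0,1.21]],[85,[0,0,0],[0,0,1.21]],[85,[0,0,0],[0,0,1.21]],[85,[0,0,0],[0,0,1.21]],[85,[0,0,0],[0,0,1.21]],[85,[0,0,0],[0,0,1.21]],[85,[0,0,0],[0,0,1.21]],[85,[0,0,0],[0,0,1.21]]]'; cat >> h.py <<'E'
def shot(name):
    st=robot.read_state(); p=robot.capture('wrist'); save(p,name)
    print('t',round(st['t'],2),'tcp',np.round(st['tcp_pos'],1),'yaw',round(float(np.degrees(np.arctan2(st['tcp_rot'][1][0],st['tcp_rot'][0][0]))),2),'z',np.round(np.array(st['tcp_rot'])[:,2],3),'F',np.round(st['force'],2),'w',round(st['gripper_width'],1))
    import pickle; pickle.dump((p,st),open('pics/'+name+'.pkl','wb'))
    return p,st
def load(name):
    import pickle; return pickle.load(open('pics/'+name+'.pkl','rb'))
E
python3 - <<'E'
from h import *
p,st=shot('w1')
R,t=cam(p,st)
for l in ['pick','eye','rest','cradle']:
    try: print(l,[(round(d['conf'],2),np.round(R@np.array(d['at'])+t).tolist()) for d in robot.look_for(p,l)][:3])
    except Exception as e: print(l,e)
E
```

```text
t: 3.9
tcp_pos: [553.6, 240.1, 404.9]
tcp_rot: [[0.284, -0.959, -0.0], [-0.959, -0.284, 0.0], [-0.0, 0.0, -1.0]]
force: [-0.1, -0.1, -0.2]
gripper_width: 85.1
t 3.9 tcp [553.6 240.1 404.9] yaw -73.51 z [-0.  0. -1.] F [-0.06 -0.13 -0.24] w 85.1
pick [(0.91, [699.0, 149.0, 17.0]), (0.68, [543.0, 231.0, 66.0])]
eye [(0.93, [541.0, 236.0, 67.0]), (0.62, [699.0, 152.0, 14.0])]
rest [(0.81, [537.0, 240.0, 4.0]), (0.6, [368.0, 276.0, 3.0])]
cradle [(0.77, [536.0, 236.0, 8.0]), (0.6, [368.0, 268.0, 16.0])]
```

View pics/w1.png

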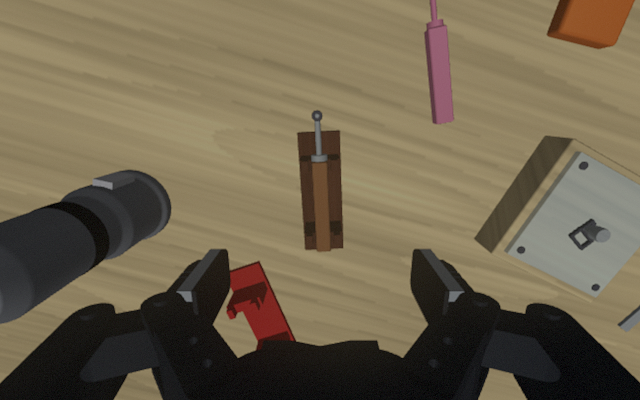

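```bash
python3 - <<'E'
from h import *
p,st=load('w1')
for uv,z in [((319,158),65),((323,251),65),((311,163),65),((327,163),65),((314,250),65),((331,250),65),((317,116),61),((299,133),8),((340,131),8),((305,249),8),((343,247),8)]:
    print(uv,z,np.round(ray(p,uv,z,st),1))
c=p['color'][90:280,240:400]
cv2.imwrite('pics/w1c.png',cv2.cvtColor(cv2.resize(c,None,fx=3,fy=3,interpolation=2),cv2.COLOR_RGB2BGR))
c=p['color'][200:270,540:640]
cv2.imwrite('pics/w1j.png',cv2.cvtColor(cv2.resize(c,None,fx=6,fy=6,interpolation=2),cv2.COLOR_RGB2BGR))
E
```

```text
(319, 158) 65 [575.8 248.7  65. ]
(323, 251) 65 [478.7 215.5  65. ]
(311, 163) 65 [568.6 255.   65. ]
(327, 163) 65 [573.2 239.5  65. ]
(314, 250) 65 [477.  225.3  65. ]
(331, 250) 65 [482.3 207.4  65. ]
(317, 116) 61 [614.4 262.1  61. ]
(299, 133) 8 [589.1 277.1   8. ]
(340, 131) 8 [604.8 231.9   8. ]
(305, 249) 8 [448.8 230.4   8. ]
(343, 247) 8 [465.4 183.9   8. ]
```

View pics/w1c.png

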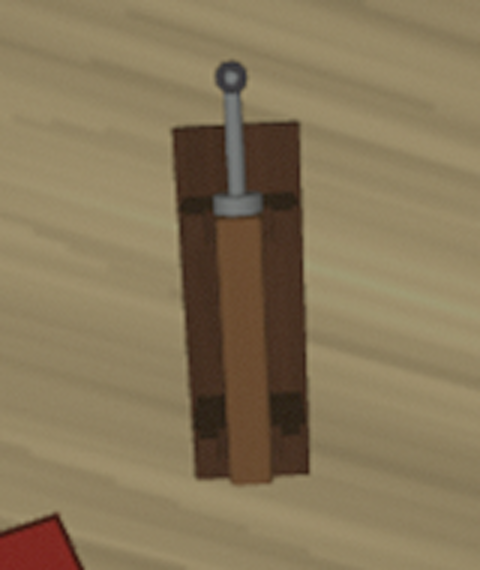

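View pics/w1j.png

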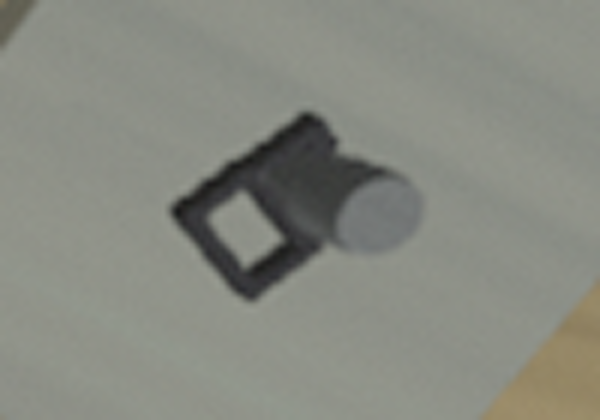

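```bash
python3 -m creep '[[60,[0.4,29.4,30],[0,0,-0.042]],[60,[0.4,29.4,70],[0,0,-0.042]],[60,[0.4,29.4,100],[0,0,-0.042]],[60,[0.4,29.4,100],[0,0,-0.042]],[60,[0.4,29.4,100],[0,0,-0.042]],[60,[0.4,29.4,100],[0,0,-0.042]]]'; 
python3 - <<'E'
from h import *
p,st=shot('w2')
E
```

```text
t: 4.65
tcp_pos: [527.5, 230.6, 306.5]
tcp_rot: [[0.319, -0.948, 0.002], [-0.948, -0.319, 0.001], [0.0, -0.003, -1.0]]
force: [-0.3, 0.2, 0.7]
gripper_width: 60.4
t 4.65 tcp [527.5 230.6 306.5] yaw -71.37 z [ 0.002  0.001 -1.   ] F [-0.28  0.25  0.69] w 60.4
```

View pics/w2.png

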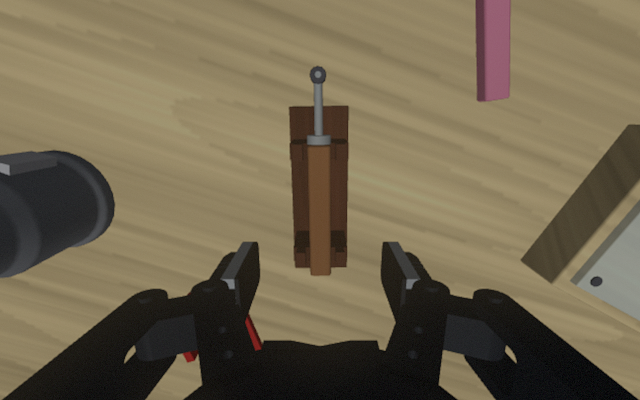

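```bash
python3 - <<'E'
from h import *
p,st=load('w2')
e=ray(p,(318,75),61,st); r=ray(p,(320,275),65,st); d=e-r
print(e,r,np.hypot(*d[:2]),np.degrees(np.arctan2(d[1],d[0])))
u=d[:2]/np.hypot(*d[:2]); c=(e[:2]-95*u+r[:2]+50*u)/2; print('c',c)
R=np.array(st['tcp_rot']); x=np.array([*c,213+0.])-np.array(st['tcp_pos']); print(R.T@x)
E
```

```text
[614.56457626 262.19705547  61.        ] [478.83955103 215.17364899  65.        ] 143.64011706907294 19.109197955195206
c [525.44189532 231.31953642]
[-1.31811934  1.97542735 93.45355554]
```

```bash
python3 -m creep '[[60,[-0.8,1.5,35],[0,0,-0.005]],[60,[-0.8,1.5,65],[0,0,-0.005]],[60,[-0.8,1.5,85],[0,0,-0.005]],[60,[-0.8,1.5,93],[0,0,-0.005]],[60,[-0.8,1.5,93],[0,0,-0.005]],[60,[-0.8,1.5,93],[0,0,-0.005]],[60,[-0.8,1.5,93],[0,0,-0.005]]]'; python3 - <<'E'
from h import *
p,st=shot('w3')
E
```

```text
t: 5.28
tcp_pos: [526.0, 231.0, 213.9]
tcp_rot: [[0.324, -0.946, 0.004], [-0.946, -0.324, 0.001], [0.0, -0.004, -1.0]]
force: [0.7, 0.6, 0.9]
gripper_width: 60.0
t 5.28 tcp [526.  231.  213.9] yaw -71.1 z [ 0.004  0.001 -1.   ] F [0.74 0.6  0.9 ] w 60.0
```

View pics/w3.png

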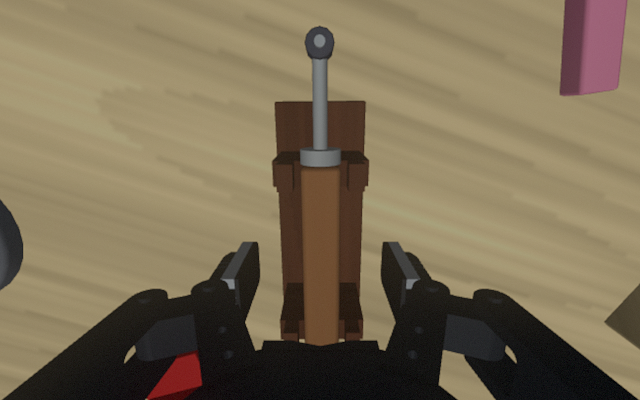

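```bash
python3 -m creep '[[8,[0,0,0],[0,0,0]],[8,[0,0,0],[0,0,0]],[8,[0,0,0],[0,0,0]],[8,[0,0,0],[0,0,0]],[8,[0,0,0],[0,0,0]],[8,[0,0,0],[0,0,0]],[8,[0,0,0],[0,0,0]],[8,[0,0,0],[0,0,0]]]' 110;  python3 - <<'E'
from h import *
p,st=shot('w4')
print(proj(p,[614.5,262,61],st))
E
```

```text
t: 6.0
tcp_pos: [525.0, 230.8, 212.5]
tcp_rot: [[0.324, -0.946, 0.001], [-0.946, -0.324, 0.0], [0.0, -0.001, -1.0]]
force: [-1.3, -0.4, 5.5]
gripper_width: 14.1
t 6.0 tcp [525.  230.8 212.5] yaw -71.1 z [ 0.001  0.    -1.   ] F [-1.31 -0.42  5.51] w 14.1
(np.float64(321.0400308274929), np.float64(37.38039049451265))
```

View pics/w4.png

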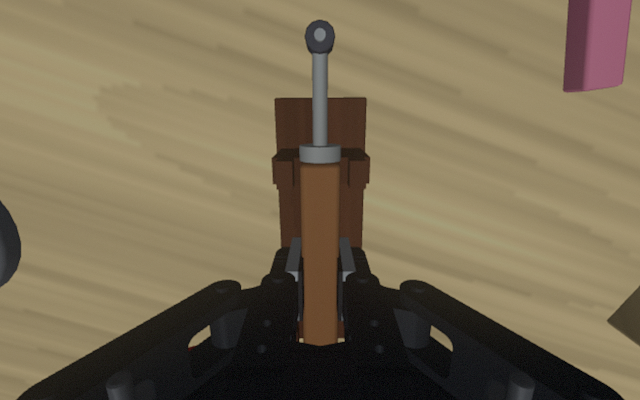

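```bash
python3 -m creep '[[8,[0,0,-5],[0,0,0]],[8,[0,0,-25],[0,0,0]],[8,[0,0,-60],[0,0,0]],[8,[0,0,-90],[0,0,0]],[8,[0,0,-100],[0,0,0]],[8,[0,0,-100],[0,0,0]],[8,[0,0,-100],[0,0,0]]]';  python3 - <<'E'
from h import *
p,st=load('w1')
pin=ray(p,(603,235.7),71,st); lp=ray(p,(580.8,238.2),57,st); print('pin',pin,'loop',lp,np.hypot(*(lp-pin)[:2]),np.degrees(np.arctan2(*(lp-pin)[[1,0]])))
for u,v in [(237,187),(285,238),(247,270),(208,222)]: print(ray(p,(540+u/6,200+v/6),57,st)[:2])
for u,v in [(583,165),(521,250),(595,287)]: print(ray(p,(u,v),53,st)[:2])
p,st=shot('w5')
E
```

```text
t: 6.63
tcp_pos: [524.6, 230.7, 311.5]
tcp_rot: [[0.324, -0.946, 0.0], [-0.946, -0.324, 0.0], [0.0, -0.0, -1.0]]
force: [-0.9, -0.5, -1.3]
gripper_width: 13.9
pin [582.69619918 -63.84767311  71.        ] loop [571.30737172 -56.68131104  57.        ] 13.455933123791525 147.82005260221908
[578.40463347 -51.03544674]
[571.84606582 -64.74742227]
[564.07032717 -61.25600821]
[570.6624749  -49.40343832]
[645.7042198  -20.63397995]
[538.38568255  -2.61177671]
[ 519.73535164 -108.48184295]
t 6.63 tcp [524.6 230.7 311.5] yaw -71.11 z [ 0.  0. -1.] F [-0.91 -0.48 -1.34] w 13.9
```

View pics/w5.png

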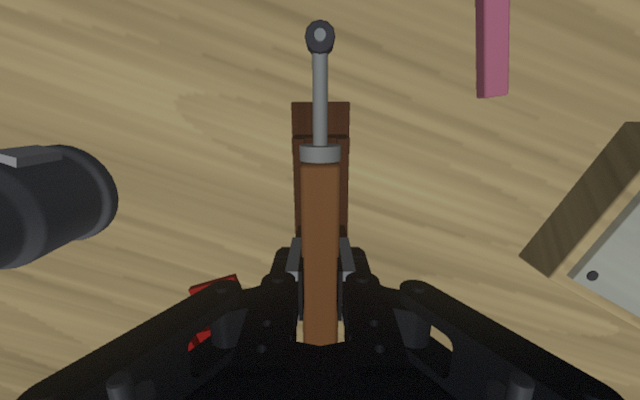

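```bash
python3 -m creep '[[8,[189,81,11],[0,0,0.855]],[8,[189,81,11],[0,0,0.855]],[8,[189,81,11],[0,0,0.855]],[8,[189,81,11],[0,0,0.855]],[8,[189,81,11],[0,0,0.855]],[8,[189,81,11],[0,0,0.855]],[8,[189,81,11],[0,0,0.855]],[8,[189,81,11],[0,0,0.855]],[8,[189,81,11],[0,0,0.855]],[8,[189,81,11],[0,0,0.855]],[8,[189,81,11],[0,0,0.855]]]';  python3 - <<'E'
from h import *
p,st=shot('w6')
u=proj(p,[571.3,-56.7,57],st); print(u)
x,y=map(int,u); c=p['color'][max(0,y-50):y+50,x-65:x+65]; print(max(0,y-50),x-65)
cv2.imwrite('pics/w6c.png',cv2.cvtColor(cv2.resize(c,None,fx=6,fy=6,interpolation=2),cv2.COLOR_RGB2BGR))
E
```

```text
t: 7.6
tcp_pos: [509.2, 26.3, 300.0]
tcp_rot: [[-0.499, -0.867, -0.001], [-0.867, 0.499, 0.0], [0.0, 0.001, -1.0]]
force: [-0.5, -0.1, -0.9]
gripper_width: 13.8
t 7.6 tcp [509.2  26.3 300. ] yaw -119.91 z [-0.001  0.    -1.   ] F [-0.46 -0.08 -0.93] w 13.8
(np.float64(384.12410527348493), np.float64(67.6325422058955))
17 319
```

View pics/w6.png

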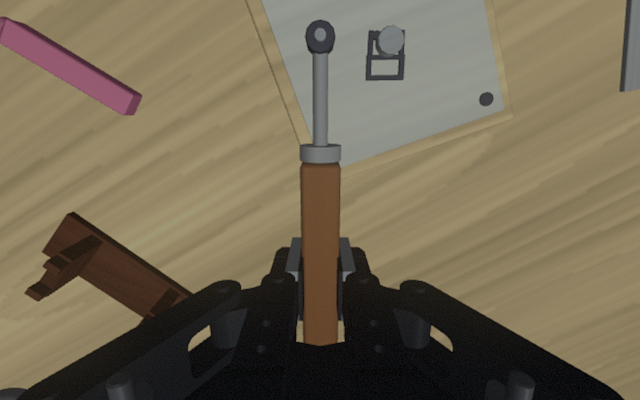

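View pics/w6c.png

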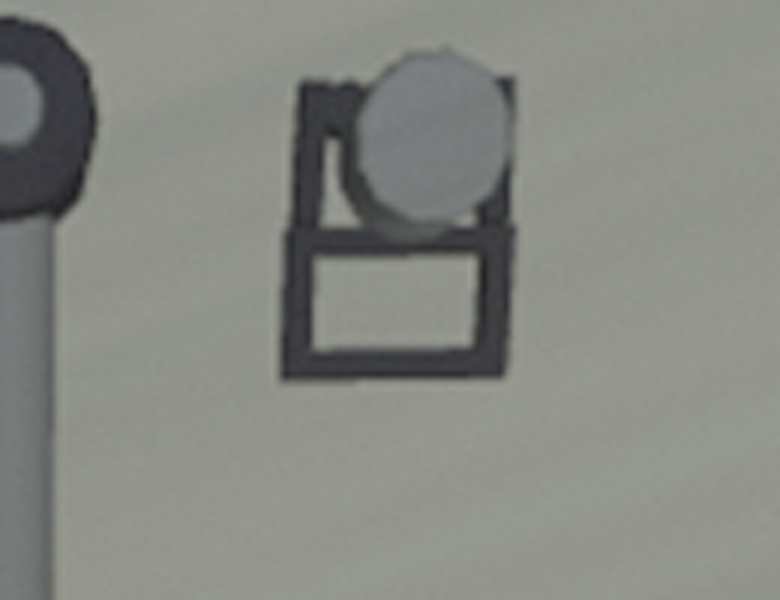

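```bash
python3 - <<'E'
from h import *
p,st=load('w6'); R=np.array(st['tcp_rot']); t=np.array(st['tcp_pos'])
f=lambda u,v,z: ray(p,(319+(u+.0)/6,17+v/6),z,st)
head=f(436,136,71)
W=np.array([f(*q,57) for q in [(313,255),(478,255),(478,350),(313,350)]]); lp=W.mean(0)
o1,o2=f(283,380,57),f(506,376,57)
print('head',head,'loop',lp, np.hypot(*(lp-head)[:2]),np.degrees(np.arctan2(*(lp-head)[[1,0]])))
print('widths',np.hypot(*(W[1]-W[0])[:2]),np.hypot(*(W[3]-W[0])[:2]),np.hypot(*(o1-o2)[:2]))
d=o2-o1; print('bar dir',np.degrees(np.arctan2(d[1],d[0])), np.degrees(np.arctan2(*(W[1]-W[0])[[1,0]])))
for zt in (151.5,157.5):
  e=ray(p,(320,36),t[2]-zt,st); print('eye tool',R.T@(e-t))
print('loop tool',R.T@(lp-t),'head tool',R.T@(head-t))
E
```

```text
head [582.51806489 -64.10699326  71.        ] loop [571.13349939 -57.18351608  57.        ] 13.324521307170443 148.69429448399944
widths 17.49110587380221 9.401350620941674 24.027690247503312
bar dir -118.98212771340438 -119.94307414146239
eye tool [ -0.26432892 -94.50856734 151.38394567]
eye tool [ -0.26091134 -95.77332108 157.38239916]
loop tool [ 41.33553679 -95.59227622 242.94460726] head tool [  41.66676709 -108.89563423  228.92840877]
```

```bash
python3 -m creep '[[8,[20,9,5],[0,0,0]],[8,[41.6,19,20],[0,0,0]],[8,[41.6,19,35],[0,0,0]],[8,[41.6,19,46],[0,0,0]],[8,[41.6,19,46],[0,0,0]],[8,[41.6,19,46],[0,0,0]],[8,[41.6,19,46],[0,0,0]],[8,[41.6,19,46],[0,0,0]]]';  python3 - <<'E'
from h import *
p,st=shot('w7')
s=robot.capture('scene'); c=s['color'][150:230,240:360]
cv2.imwrite('pics/s7c.png',cv2.cvtColor(cv2.resize(c,None,fx=6,fy=6,interpolation=2),cv2.COLOR_RGB2BGR))
E
```

```text
t: 8.32
tcp_pos: [472.7, -0.6, 255.5]
tcp_rot: [[-0.501, -0.866, 0.002], [-0.866, 0.501, -0.0], [-0.0, -0.002, -1.0]]
force: [-1.1, 0.0, -1.0]
gripper_width: 14.4
t 8.32 tcp [472.7  -0.6 255.5] yaw -120.04 z [ 0.002 -0.    -1.   ] F [-1.05  0.05 -1.  ] w 14.4
```

View pics/w7.png

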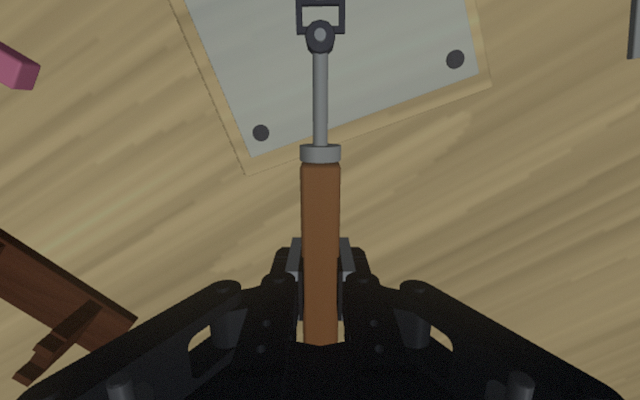

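View pics/s7c.png

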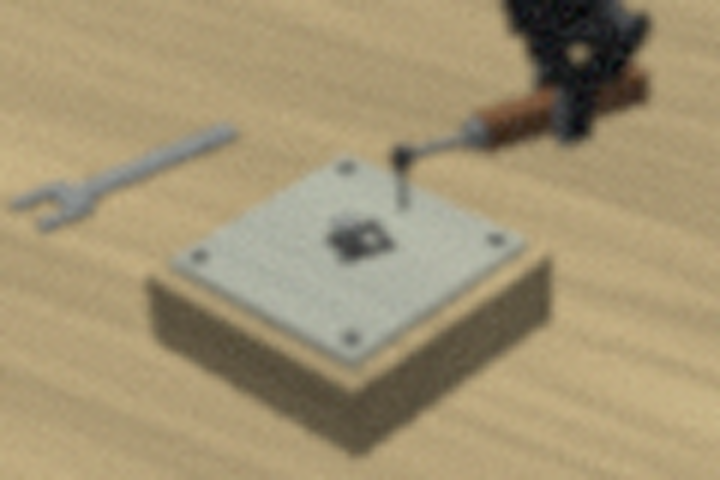

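```bash
python3 -m creep '[[8,[0,0,3],[0,0,0]],[8,[0,0,5],[0,0,0]],[8,[0,0,6],[0,0,0]],[8,[0,0,6],[0,0,0]],[8,[0,0,6],[0,0,0]]]'
python3 -m creep '[[8,[0,0,0.5],[0,0,0]],[8,[0,0,1],[0,0,0]],[8,[0,0,1],[0,0,0]]]'
python3 -m creep '[[8,[0,0,0.5],[0,0,0]],[8,[0,0,1],[0,0,0]],[8,[0,0,1],[0,0,0]]]' 
```

```text
t: 8.83
tcp_pos: [472.1, -0.8, 248.6]
tcp_rot: [[-0.501, -0.865, -0.0], [-0.865, 0.501, 0.0], [0.0, 0.0, -1.0]]
force: [0.6, -0.2, -0.4]
gripper_width: 14.0
t: 9.08
tcp_pos: [472.1, -0.8, 247.7]
tcp_rot: [[-0.501, -0.865, -0.0], [-0.865, 0.501, 0.0], [0.0, 0.0, -1.0]]
force: [0.0, -0.1, -0.9]
gripper_width: 13.9
t: 9.33
tcp_pos: [472.1, -0.8, 246.6]
tcp_rot: [[-0.501, -0.865, -0.0], [-0.865, 0.501, -0.0], [0.0, 0.0, -1.0]]
force: [0.6, 0.7, -0.9]
gripper_width: 14.2
```

```bash
python3 -m creep '[[8,[0,0,0.5],[0,0,0]],[8,[0,0,1],[0,0,0]],[8,[0,0,1],[0,0,0]]]'
```

```text
t: 9.58
tcp_pos: [472.1, -0.8, 245.6]
tcp_rot: [[-0.501, -0.865, -0.0], [-0.865, 0.501, 0.0], [0.0, 0.0, -1.0]]
force: [-0.0, 0.2, -1.2]
gripper_width: 14.6
```

```bash
python3 -m creep '[[8,[0,0,0.5],[0,0,0]],[8,[0,0,1],[0,0,0]],[8,[0,0,1],[0,0,0]]]'
```

```text
t: 9.83
tcp_pos: [472.0, -0.8, 244.6]
tcp_rot: [[-0.501, -0.865, -0.0], [-0.865, 0.501, 0.0], [0.0, 0.0, -1.0]]
force: [-0.0, 0.1, -1.3]
gripper_width: 14.1
```

```bash
python3 -m creep '[[8,[0,0,0.4],[0,0,0]],[8,[0,0,0.7],[0,0,0]],[8,[0,0,0.7],[0,0,0]]]'
```

```text
t: 10.08
tcp_pos: [472.1, -0.8, 243.9]
tcp_rot: [[-0.501, -0.865, -0.0], [-0.865, 0.501, 0.0], [0.0, 0.0, -1.0]]
force: [0.7, 0.6, 0.2]
gripper_width: 14.1
```

```bash
python3 -m creep '[[8,[0,0,0.4],[0,0,0]],[8,[0,0,0.7],[0,0,0]],[8,[0,0,0.7],[0,0,0]]]'
```

```text
t: 10.33
tcp_pos: [472.1, -0.8, 243.2]
tcp_rot: [[-0.501, -0.865, -0.0], [-0.865, 0.501, 0.0], [0.0, 0.0, -1.0]]
force: [0.6, -0.2, -0.2]
gripper_width: 13.8
```

```bash
python3 -m creep '[[8,[0,0,0.4],[0,0,0]],[8,[0,0,0.7],[0,0,0]],[8,[0,0,0.7],[0,0,0]]]'
```

```text
t: 10.58
tcp_pos: [472.0, -0.8, 242.5]
tcp_rot: [[-0.501, -0.865, -0.0], [-0.865, 0.501, 0.0], [0.0, 0.0, -1.0]]
force: [-0.7, -0.3, -1.3]
gripper_width: 14.0
```

```bash
python3 -m creep '[[8,[0,0,0.4],[0,0,0]],[8,[0,0,0.7],[0,0,0]],[8,[0,0,0.7],[0,0,0]]]'
```

```text
t: 10.83
tcp_pos: [472.1, -0.8, 242.0]
tcp_rot: [[-0.501, -0.865, 0.0], [-0.865, 0.501, -0.0], [-0.0, -0.0, -1.0]]
force: [-1.3, 0.2, 1.4]
gripper_width: 14.1
```

```bash
python3 -m creep '[[8,[0,0,0.4],[0,0,0]],[8,[0,0,0.7],[0,0,0]],[8,[0,0,0.7],[0,0,0]]]'
```

```text
t: 11.08
tcp_pos: [472.1, -0.7, 241.4]
tcp_rot: [[-0.501, -0.865, 0.0], [-0.865, 0.501, -0.0], [-0.0, -0.0, -1.0]]
force: [-2.3, 1.1, 3.9]
gripper_width: 14.0
```

```bash
python3 -m creep '[[8,[0,0,0.4],[0,0,0]],[8,[0,0,0.7],[0,0,0]],[8,[0,0,0.7],[0,0,0]]]'
```

```text
t: 11.33
tcp_pos: [472.0, -0.7, 240.8]
tcp_rot: [[-0.501, -0.865, 0.0], [-0.865, 0.501, -0.0], [-0.0, -0.0, -1.0]]
force: [-3.9, 1.8, 6.5]
gripper_width: 13.9
```

```bash
python3 - <<'E'
from h import *
s=robot.capture('scene'); c=s['color'][150:230,240:360]
cv2.imwrite('pics/s8c.png',cv2.cvtColor(cv2.resize(c,None,fx=6,fy=6,interpolation=2),cv2.COLOR_RGB2BGR))
E
```

```text
(no output)
```

View pics/s8c.png

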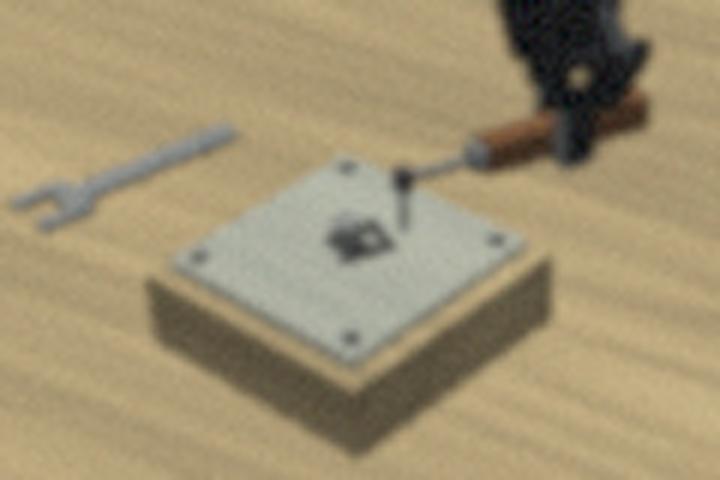

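```bash
python3 -m creep '[[8,[0,0,-5],[0,0,0]],[8,[0,0,-12],[0,0,0]],[8,[0,-6,-14],[0,0,0]],[8,[-0.5,-14,-14],[0,0,0]],[8,[-0.5,-19.5,-14],[0,0,0]],[8,[-0.5,-19.5,-14],[0,0,0]],[8,[-0.5,-19.5,-14],[0,0,0]],[8,[-0.5,-19.5,-14],[0,0,0]]]';  python3 - <<'E'
from h import *
p,st=shot('w9')
R=np.array(st['tcp_rot']);t=np.array(st['tcp_pos'])
print('loop tool',R.T@(np.array([571.13,-57.18,57])-t))
c=p['color'][0:90,260:380]
cv2.imwrite('pics/w9c.png',cv2.cvtColor(cv2.resize(c,None,fx=6,fy=6,interpolation=2),cv2.COLOR_RGB2BGR))
s=robot.capture('scene'); c=s['color'][160:220,260:350]
cv2.imwrite('pics/s9c.png',cv2.cvtColor(cv2.resize(c,None,fx=8,fy=8,interpolation=2),cv2.COLOR_RGB2BGR))
E
```

```text
t: 12.05
tcp_pos: [489.1, -10.2, 254.1]
tcp_rot: [[-0.502, -0.865, -0.001], [-0.865, 0.502, 0.0], [0.0, 0.001, -1.0]]
force: [0.8, 0.0, -0.7]
gripper_width: 14.4
t 12.05 tcp [489.1 -10.2 254.1] yaw -120.1 z [-0.001  0.    -1.   ] F [ 0.82  0.04 -0.7 ] w 14.4
loop tool [ -0.5593463  -94.8155607  196.94712756]
```

View pics/w9c.png

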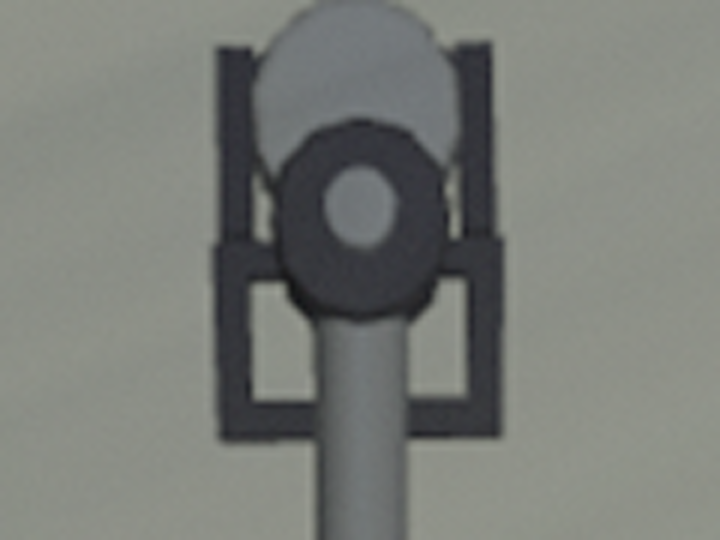

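View pics/s9c.png

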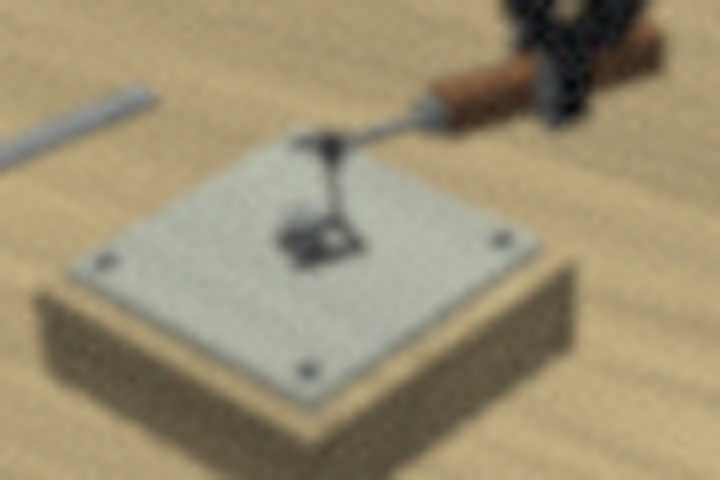

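```bash
python3 - <<'E'
from h import *
p,st=load('w9')
R=np.array(st['tcp_rot']);t=np.array(st['tcp_pos'])
lp=np.mean([ray(p,(260+u/6,v/6),57,st) for u,v in [(250,280),(468,280),(468,400),(250,400)]],0)
print('loop tool now',R.T@(lp-t),lp)
hd=ray(p,(260+357/6,98/6),71,st); print(R.T@(hd-t))
for zt in (151.5,): print('eye tool',R.T@(ray(p,(260+360/6,205/6),t[2]-zt,st)-t),R.T@(ray(p,(260+360/6,219/6),t[2]-zt,st)-t))
E
```

```text
loop tool now [ -0.32343747 -94.79706485 196.94722453] [570.99567388 -57.37481164  57.        ]
[  -0.45851963 -108.98707003  182.93068595]
eye tool [ -0.26059243 -95.09590764 151.38954927] [ -0.26105542 -94.34846088 151.39041746]
```

```bash
python3 -m creep '[[8,[0,0,3],[0,0,0]],[8,[0,0,6],[0,0,0]],[8,[0,0,7],[0,0,0]],[8,[0,0,7.5],[0,0,0]],[8,[0,0,7.5],[0,0,0]],[8,[0,0,7.5],[0,0,0]]]'
```

```text
t: 12.65
tcp_pos: [489.2, -10.1, 247.0]
tcp_rot: [[-0.501, -0.865, -0.0], [-0.865, 0.501, 0.0], [0.0, 0.0, -1.0]]
force: [-0.1, 0.9, -0.7]
gripper_width: 14.0
```

```bash
python3 -m creep '[[8,[0,0,0.5],[0,0,0]],[8,[0,0,1],[0,0,0]],[8,[0,0,1],[0,0,0]]]'
```

```text
t: 12.9
tcp_pos: [489.2, -10.1, 246.0]
tcp_rot: [[-0.501, -0.865, -0.0], [-0.865, 0.501, -0.0], [0.0, 0.0, -1.0]]
force: [-0.2, -0.4, -1.6]
gripper_width: 14.1
```

```bash
python3 -m creep '[[8,[0,0,0.5],[0,0,0]],[8,[0,0,1],[0,0,0]],[8,[0,0,1],[0,0,0]]]'
```

```text
t: 13.15
tcp_pos: [489.2, -10.1, 244.9]
tcp_rot: [[-0.501, -0.865, -0.0], [-0.865, 0.501, 0.0], [0.0, 0.0, -1.0]]
force: [-0.9, -0.3, -1.0]
gripper_width: 14.4
```

```bash
python3 - <<'E'
from h import *
p,st=shot('w10')
E
```

```text
t 13.15 tcp [489.2 -10.1 244.9] yaw -120.09 z [-0.  0. -1.] F [-0.85 -0.35 -0.96] w 14.4
```

```bash
python3 -m creep '[[8,[0,0,0.5],[0,0,0]],[8,[0,0,1],[0,0,0]],[8,[0,0,1.5],[0,0,0]],[8,[0,0,1.5],[0,0,0]]]'
```

```text
t: 13.53
tcp_pos: [489.2, -10.1, 243.4]
tcp_rot: [[-0.501, -0.865, -0.0], [-0.865, 0.501, 0.0], [0.0, 0.0, -1.0]]
force: [0.1, -0.2, -1.3]
gripper_width: 13.9
```

```bash
python3 -m creep '[[8,[0,1,0],[0,0,0]],[8,[0,2,0],[0,0,0]],[8,[0,3,0],[0,0,0]],[8,[0,4,0],[0,0,0]],[8,[0,4,0],[0,0,0]]]'
```

```text
t: 13.95
tcp_pos: [486.3, -8.3, 243.9]
tcp_rot: [[-0.501, -0.865, 0.002], [-0.865, 0.501, -0.001], [-0.0, -0.002, -1.0]]
force: [2.3, -1.8, -1.3]
gripper_width: 14.3
```

```bash
python3 -m creep '[[8,[0,0.7,0.2],[0,0,0]],[8,[0,1.4,0.3],[0,0,0]],[8,[0,2,0.4],[0,0,0]],[8,[0,2,0.4],[0,0,0]]]'
```

```text
t: 14.28
tcp_pos: [485.4, -7.8, 243.9]
tcp_rot: [[-0.501, -0.865, 0.005], [-0.865, 0.501, -0.002], [-0.001, -0.005, -1.0]]
force: [5.7, -3.6, -1.9]
gripper_width: 13.9
```

```bash
python3 -m creep '[[8,[0,0.7,0],[0,0,0]],[8,[0,1.4,0],[0,0,0]],[8,[0,2,0],[0,0,0]],[8,[0,2,0],[0,0,0]]]'
```

```text
t: 14.62
tcp_pos: [484.2, -7.0, 244.2]
tcp_rot: [[-0.501, -0.865, 0.006], [-0.865, 0.501, -0.002], [-0.001, -0.007, -1.0]]
force: [6.6, -4.9, 0.2]
gripper_width: 13.8
```

```bash
python3 -m creep '[[8,[0,0.3,0.5],[0,0,0]],[8,[0,0.8,0.9],[0,0,0]],[8,[0,1.5,0.9],[0,0,0]],[8,[0,1.5,0.9],[0,0,0]]]'; python3 - <<'E'
from h import *
p,st=shot('w11')
c=p['color'][0:100,250:390]
cv2.imwrite('pics/w11c.png',cv2.cvtColor(cv2.resize(c,None,fx=5.5,fy=5.5,interpolation=2),cv2.COLOR_RGB2BGR))
E
```

```text
t: 14.95
tcp_pos: [483.2, -6.4, 243.5]
tcp_rot: [[-0.502, -0.865, 0.007], [-0.865, 0.502, -0.003], [-0.001, -0.008, -1.0]]
force: [7.6, -5.0, -1.5]
gripper_width: 13.9
t 14.95 tcp [483.2  -6.4 243.5] yaw -120.1 z [ 0.007 -0.003 -1.   ] F [ 7.56 -5.03 -1.51] w 13.9
```

View pics/w11c.png

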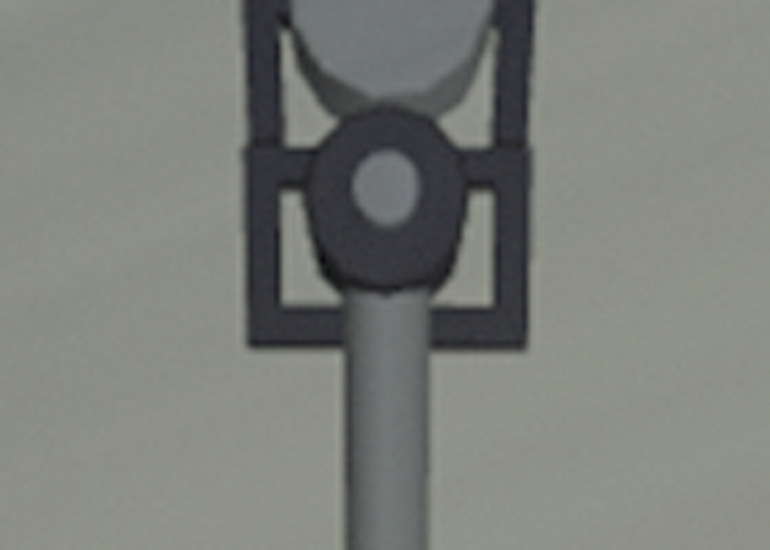

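```bash
python3 -m creep '[[8,[0,0.7,0],[0,0,0]],[8,[0,1.4,0],[0,0,0]],[8,[0,2,0],[0,0,0]],[8,[0,2,0],[0,0,0]]]'
```

```text
t: 15.33
tcp_pos: [480.7, -5.0, 243.1]
tcp_rot: [[-0.502, -0.865, 0.005], [-0.865, 0.502, -0.001], [-0.001, -0.005, -1.0]]
force: [3.0, -2.6, -1.0]
gripper_width: 14.3
```

```bash
python3 -m creep '[[8,[0,0.7,-0.2],[0,0,0]],[8,[0,1.4,-0.3],[0,0,0]],[8,[0,2,-0.5],[0,0,0]],[8,[0,2,-0.5],[0,0,0]]]'; python3 - <<'E'
from h import *
p,st=shot('w12')
c=p['color'][0:100,250:390]
cv2.imwrite('pics/w12c.png',cv2.cvtColor(cv2.resize(c,None,fx=5.5,fy=5.5,interpolation=2),cv2.COLOR_RGB2BGR))
E
```

```text
t: 15.67
tcp_pos: [476.8, -3.0, 242.4]
tcp_rot: [[-0.501, -0.865, -0.002], [-0.865, 0.501, 0.001], [0.0, 0.002, -1.0]]
force: [-0.1, 0.8, -1.2]
gripper_width: 14.6
t 15.67 tcp [476.8  -3.  242.4] yaw -120.08 z [-0.002  0.001 -1.   ] F [-0.1   0.81 -1.22] w 14.6
```

View pics/w12c.png

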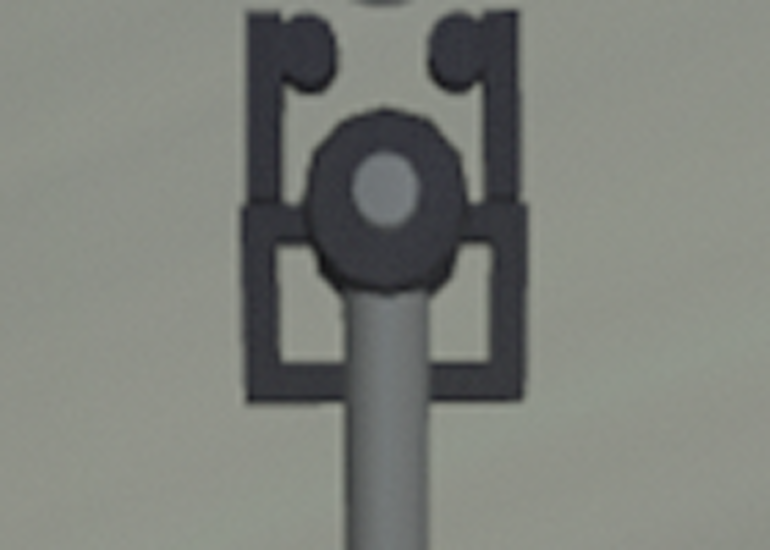

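```bash
python3 - <<'E'
from h import *
p,st=load('w12'); R=np.array(st['tcp_rot']);t=np.array(st['tcp_pos'])
f=lambda u,v: R.T@(ray(p,(250+u/5.5,v/5.5),57,st)-t)
pin=R.T@(np.array([582.5,-64.1,57])-t)
print('pin',pin); 
for q in [(258,10),(508,10),(278,362),(490,362),(278,245),(490,245),(385,402)]: print(q,f(*q), 'from pin',(f(*q)-pin)[1])
E
```

```text
pin [  -0.1962651  -122.45620462  185.1876596 ]
(258, 10) [ -10.44326947 -115.29259053  185.19707316] from pin 7.163614088000173
(508, 10) [   9.6552107  -115.28246074  185.20614446] from pin 7.173743880874511
(278, 362) [ -9.31112275 -89.1105495  185.24885477] from pin 33.34565511959646
(490, 362) [  8.64267026 -89.09957736 185.25696186] from pin 33.35662725661183
(278, 245) [ -9.14749819 -98.11770208 185.23128994] from pin 24.338502538687194
(490, 245) [  8.49313322 -98.10757146 185.23925434] from pin 24.348633164120827
(385, 402) [ -0.25182093 -85.95169171 185.25912061] from pin 36.50451290907387
```

```bash
python3 -m creep '[[8,[0,1,-0.5],[0,0,0]],[8,[0,2,-0.8],[0,0,0]],[8,[0,3,-0.8],[0,0,0]],[8,[0,4,-0.8],[0,0,0]],[8,[0,5.5,-0.8],[0,0,0]],[8,[0,7,-0.8],[0,0,0]],[8,[0,8.5,-0.8],[0,0,0]],[8,[0,10,-0.8],[0,0,0]],[8,[0,11.5,-0.8],[0,0,0]],[8,[0,13,-0.8],[0,0,0]],[8,[0,14,-0.8],[0,0,0]],[8,[0,14.5,-0.8],[0,0,0]]]'; python3 - <<'E'
from h import *
p,st=shot('w13')
c=p['color'][0:100,250:390]
cv2.imwrite('pics/w13c.png',cv2.cvtColor(cv2.resize(c,None,fx=5.5,fy=5.5,interpolation=2),cv2.COLOR_RGB2BGR))
R=np.array(st['tcp_rot']);t=np.array(st['tcp_pos'])
print('pin',R.T@(np.array([582.5,-64.1,57])-t))
for v in range(0,100,25): print(v,R.T@(ray(p,(320,v),57,st)-t))
E
```

```text
t: 16.72
tcp_pos: [464.8, 4.0, 243.5]
tcp_rot: [[-0.501, -0.865, -0.0], [-0.865, 0.501, 0.0], [0.0, 0.0, -1.0]]
force: [1.1, 0.3, -1.1]
gripper_width: 14.2
t 16.72 tcp [464.8   4.  243.5] yaw -120.09 z [-0.  0. -1.] F [ 1.07  0.32 -1.06] w 14.2
pin [-7.31946935e-02 -1.35975411e+02  1.86505582e+02]
0 [  -0.23231009 -116.3905559   186.50690268]
25 [  -0.23848436 -106.4261954   186.50757517]
50 [ -0.24491131 -96.05403683 186.50827518]
75 [ -0.25160679 -85.24852314 186.50900444]
```

View pics/w13c.png

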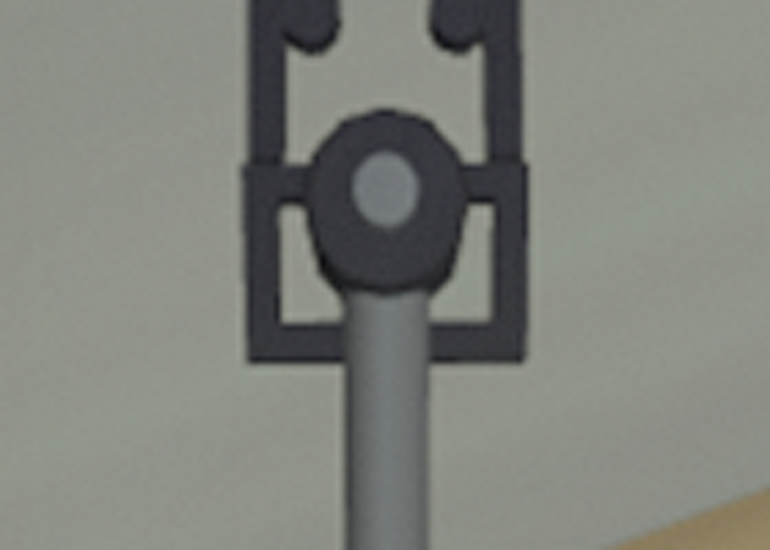

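```bash
python3 -m creep '[[8,[0,-1.2,0],[0,0,0]],[8,[0,-2.2,0],[0,0,0]],[8,[0,-2.2,-1],[0,0,0]],[8,[0,-2.2,-4],[0,0,0]],[8,[0,-2.2,-10],[0,0,0]],[8,[0,-2.2,-25],[0,0,0]],[8,[0,-2.2,-50],[0,0,0]],[8,[0,-2.2,-68],[0,0,0]],[8,[0,-2.2,-68],[0,0,0]],[8,[0,-2.2,-68],[0,0,0]]]'; python3 - <<'E'
from h import *
p,st=shot('w14')
s=robot.capture('scene'); c=s['color'][150:230,240:360]
cv2.imwrite('pics/s14c.png',cv2.cvtColor(cv2.resize(c,None,fx=6,fy=6,interpolation=2),cv2.COLOR_RGB2BGR))
R=np.array(st['tcp_rot']);t=np.array(st['tcp_pos'])
print('shift to above cradle',R.T@(np.array([525.0,230.8,312])-t),'turn',np.radians(-120.1+71.1))
E
```

```text
t: 17.6
tcp_pos: [467.2, 2.8, 312.8]
tcp_rot: [[-0.501, -0.865, 0.003], [-0.865, 0.501, -0.001], [-0.001, -0.003, -1.0]]
force: [0.2, -0.1, -1.6]
gripper_width: 14.3
t 17.6 tcp [467.2   2.8 312.8] yaw -120.09 z [ 0.003 -0.001 -1.   ] F [ 0.2  -0.08 -1.55] w 14.3
shift to above cradle [-226.28275133   64.33239699    0.78568544] turn -0.8552113334772214
```

View pics/w14.png

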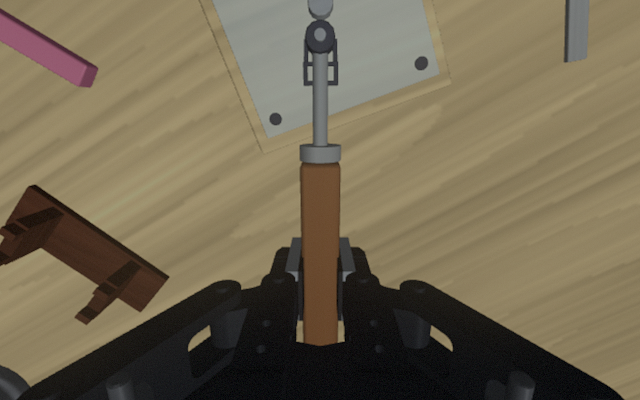

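View pics/s14c.png

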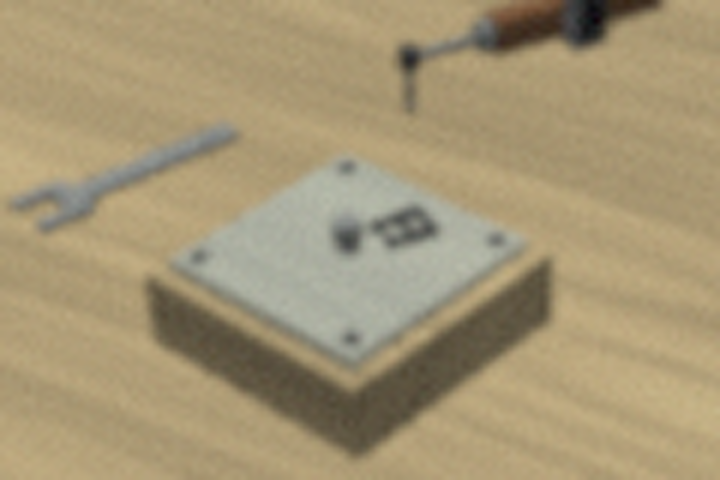

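```bash
python3 -m creep '[[8,[-226.3,64.3,0],[0,0,-0.855]],[8,[-226.3,64.3,0],[0,0,-0.855]],[8,[-226.3,64.3,0],[0,0,-0.855]],[8,[-226.3,64.3,0],[0,0,-0.855]],[8,[-226.3,64.3,0],[0,0,-0.855]],[8,[-226.3,64.3,0],[0,0,-0.855]],[8,[-226.3,64.3,0],[0,0,-0.855]],[8,[-226.3,64.3,0],[0,0,-0.855]],[8,[-226.3,64.3,0],[0,0,-0.855]],[8,[-226.3,64.3,0],[0,0,-0.855]],[8,[-226.3,64.3,0],[0,0,-0.855]],[8,[-226.3,64.3,0],[0,0,-0.855]]]'; python3 - <<'E'
from h import *
p,st=shot('w15')
R=np.array(st['tcp_rot']);t=np.array(st['tcp_pos'])
print('shift',R.T@(np.array([525.0,230.8,212.5])-t))
E
```

```text
t: 18.7
tcp_pos: [524.7, 229.9, 311.4]
tcp_rot: [[0.321, -0.947, -0.0], [-0.947, -0.321, -0.0], [0.0, 0.0, -1.0]]
force: [-0.4, 0.4, -0.7]
gripper_width: 14.1
t 18.7 tcp [524.7 229.9 311.4] yaw -71.27 z [-0. -0. -1.] F [-0.38  0.38 -0.74] w 14.1
shift [-0.77592469 -0.60063608 98.930319  ]
```

View pics/w15.png

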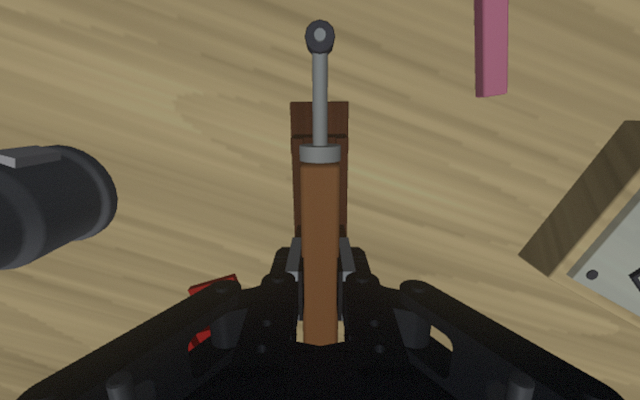

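```bash
python3 -m creep '[[8,[-0.8,-0.6,25],[0,0,-0.003]],[8,[-0.8,-0.6,55],[0,0,-0.003]],[8,[-0.8,-0.6,78],[0,0,-0.003]],[8,[-0.8,-0.6,90],[0,0,-0.003]],[8,[-0.8,-0.6,95],[0,0,-0.003]],[8,[-0.8,-0.6,97],[0,0,-0.003]],[8,[-0.8,-0.6,97],[0,0,-0.003]],[8,[-0.8,-0.6,97],[0,0,-0.003]]]'
```

```text
t: 19.42
tcp_pos: [525.6, 231.8, 215.6]
tcp_rot: [[0.326, -0.945, 0.002], [-0.945, -0.326, 0.0], [0.0, -0.002, -1.0]]
force: [0.1, -0.3, -0.4]
gripper_width: 13.9
```

```bash
python3 -m creep '[[8,[0,0,0.5],[0,0,0]],[8,[0,0,1],[0,0,0]],[8,[0,0,1.5],[0,0,0]],[8,[0,0,1.5],[0,0,0]]]'
```

```text
t: 19.75
tcp_pos: [525.1, 231.8, 213.4]
tcp_rot: [[0.327, -0.945, 0.001], [-0.945, -0.327, 0.0], [0.0, -0.001, -1.0]]
force: [-0.1, -0.1, -0.6]
gripper_width: 14.0
```

```bash
python3 -m creep '[[8,[0.9,0.3,0],[0,0,0]],[8,[0.9,0.3,0.3],[0,0,0]],[8,[0.9,0.3,0.8],[0,0,0]],[8,[0.9,0.3,0.8],[0,0,0]],[8,[0.9,0.3,0.8],[0,0,0]]]'
```

```text
t: 20.17
tcp_pos: [525.0, 230.8, 212.5]
tcp_rot: [[0.327, -0.945, 0.0], [-0.945, -0.327, -0.0], [0.0, -0.0, -1.0]]
force: [-1.5, -0.2, 4.3]
gripper_width: 13.8
```

Contact at the same height and similar force as at the original grasp. I'll open the fingers and look.

```bash
python3 -m creep '[[20,[0,0,0],[0,0,0]],[24,[0,0,0],[0,0,0]],[30,[0,0,0],[0,0,0]],[50,[0,0,0],[0,0,0]],[60,[0,0,0],[0,0,0]],[60,[0,0,0],[0,0,0]],[60,[0,0,0],[0,0,0]]]' 20;  python3 - <<'E'
from h import *
p,st=shot('w16')
E
```

```text
t: 20.75
tcp_pos: [525.1, 230.9, 212.2]
tcp_rot: [[0.327, -0.945, -0.0], [-0.945, -0.327, -0.0], [0.0, 0.0, -1.0]]
force: [0.1, 0.4, -0.4]
gripper_width: 59.8
t 20.75 tcp [525.1 230.9 212.2] yaw -70.93 z [-0. -0. -1.] F [ 0.06  0.43 -0.39] w 59.8
```

View pics/w16.png

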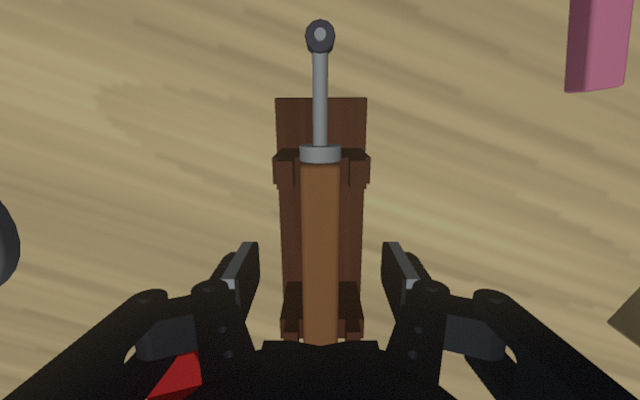

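The pick is back between the lips, with the eye at (320,36). I'll retreat straight up, then view everything.

```bash
python3 -m creep '[[60,[0,0,-10],[0,0,0]],[60,[0,0,-40],[0,0,0]],[60,[0,0,-80],[0,0,0]],[60,[0,0,-120],[0,0,0]],[60,[0,0,-160],[0,0,0]],[60,[0,0,-190],[0,0,0]],[60,[0,0,-190],[0,0,0]],[60,[0,0,-190],[0,0,0]],[60,[0,0,-190],[0,0,0]]]';  python3 - <<'E'
from h import *
p,st=shot('w17')
e=ray(p,(318,116),61,st)
s=robot.capture('scene'); a=s['color'][150:230,240:360]; b=s['color'][165:265,330:450]
a=cv2.resize(a,(400,300)); b=cv2.resize(b,(400,300))
cv2.imwrite('pics/s17.png',cv2.cvtColor(np.hstack([a,b]),cv2.COLOR_RGB2BGR))
E
```

```text
t: 21.55
tcp_pos: [524.6, 230.8, 402.1]
tcp_rot: [[0.327, -0.945, -0.0], [-0.945, -0.327, -0.0], [-0.0, 0.0, -1.0]]
force: [-1.0, -0.3, -1.5]
gripper_width: 60.4
t 21.55 tcp [524.6 230.8 402.1] yaw -70.93 z [-0. -0. -1.] F [-0.97 -0.32 -1.5 ] w 60.4
```

View pics/w17.png

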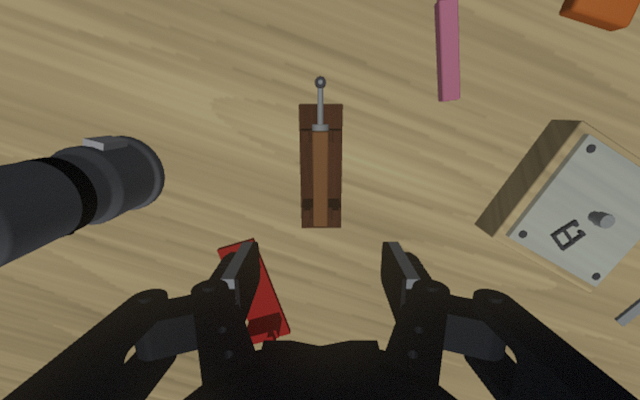

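View pics/s17.png

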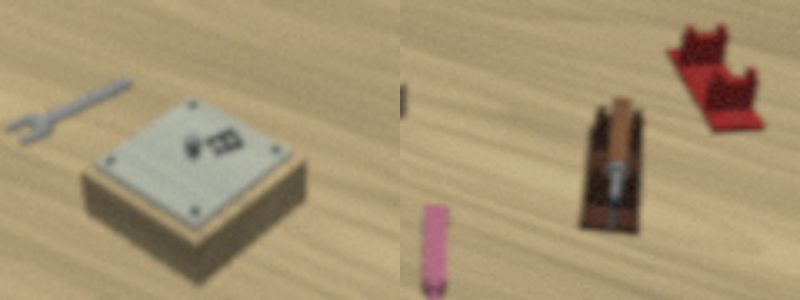

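The pick lies in its cradle at (320,165) in the wrist view. The clip lies flat beside the pin at (568,235), free of the head.

```bash
python3 -c "
from bench import robot
print(robot.sign_off())"
```

```text
the job is handed in; nothing more can be done
None
```

The clip is off the pin and lying flat on the acrylic, and the pick is back in its cradle. I signed off at about 21.6 s. One touch on the acrylic may have gone over your 8 N limit.

**What I did:** I gripped the pick by its handle and touched the acrylic to find the prong length, which reaches about 32 mm below the eye. I then hooked the loop, pulled the clip out of the groove and drew it clear. After that I laid the pick back at the pose and height I took it from, let go and moved up.

**Last checks:**
- **Clip:** its jaw ends are about 18 mm from the pin axis, clear of the head.
- **Pick:** it sits between the cradle lips, hook down.
- **Other things:** none of the bystanders was approached. They looked undisturbed wherever the final pictures showed them; the mug and wrench were not re-measured.
- **Pull force:** the highest reading on the clip was about 9 N.

**Failed or uncertain:**
- **Force on the acrylic:** while finding the prong length I pressed on one step too far. The last reading was about 7.4 N straight down. With about 4 N sideways it comes to roughly 8.5 N, give or take about 0.7 N of sensor noise.
- **Camera disagreement:** the scene camera placed the jig and cradle about 30 mm away from where the top and wrist cameras did. I relied on the wrist camera, and the grasp and hooking confirmed it.

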